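# Scrub the tall jar with the bottle brush

### The job

Take the bottle brush off its draining stand and scrub out the tall jar: three times push the brush right down to the bottom and draw it up again until at least half of the bristles show above the rim. Then hang the brush back in the fork of the stand, its collar lying flat on both prongs, and let go. Leave the jar standing where it is, and do not disturb the squat beaker or the tapered cup.

Things in the scene. Friction and masses are not known exactly. Their poses are not given: they have to be found in the camera images.
- brush: Bottle brush, 245 mm long, 70 g, round about z, hanging in the fork. Origin at the lower end of the bristles, z up the stem. From there: straw-coloured bristle head 34 mm across, 0 to 60 mm; steel stem 8 mm across up to 175 mm; steel collar disc 36 mm across, 175 to 181 mm; wooden handle 20 mm across, 181 to 245 mm.
- brush_tip (a point): Lower end of the bristles, on the brush's axis (the origin of the brush).
- brush_collar (a point): Underside of the brush's collar, on its axis, 175 mm above the lower end of the bristles.
- brush_grip (a point): Middle of the wooden handle, on the brush's axis, 215 mm above the lower end of the bristles: where to grip, from above.
- rack: Draining stand, fixed to the bench: grey base plate 200 x 130 x 8 mm, a steel post 105 mm behind the seat (+x of its frame) carrying a level steel fork that opens to -x. Origin on the bench below the seat. The bristle head does not pass the fork: to take the brush off, raise it over the 6 mm lips at the prong ends and move it out along -x; to hang it, the reverse.
- rack_seat (a point): Seat of the fork, midway between the prongs at their upper faces, 205 mm above the bench; x towards the post, z up. The collar rests on the prongs centred here. Prongs: along x, 9 mm wide, 18 mm clear between, from a closed end 23 mm behind the seat to 32 mm in front, the last 6 mm an upturned lip 6 mm high.
- jar: The tall jar: straight open off-white plastic jar, the tallest of the three white vessels, 60 mm across outside (64 mm at the rim), 54 mm inside, 110 mm high, bottom 5 mm thick, about 180 g, standing loose. Origin at the centre of its underside, z up. It may stand in any of the three vessels' places.
- jar_floor (a point): Centre of the tall jar's inner floor, 5 mm above its underside.
- jar_mouth (a point): Centre of the tall jar's mouth, 110 mm above its underside.
- beaker: Squat off-white plastic beaker, 82 mm across and 60 mm high, loose. Origin at the centre of its underside. Not to be disturbed.
- cup: Tapered off-white plastic cup, 48 mm across below and 66 mm above, 72 mm high, loose. Origin at the centre of its underside. Not to be disturbed.
Things that resemble listed ones, but are neither listed nor needed, are in the scene too. Of the things like the brush, leave any that is turquoise; of the rest the larger one is meant.

How it is judged:
By the outcome, as a careful person would: the job done as asked, in the order asked, and still so for the second after the job is handed in, with the robot touching nothing.
It also fails if it takes over 64 s, if anything falls off the work surface, if the arm or the gripper's body presses on something with over 40 N, if the wrist force passes 120 N, or if a joint passes its speed limit or range.

### The arm

A 6-joint arm with a two-finger parallel gripper is mounted at the origin on the work surface. World frame = base frame: x ahead of the robot, y to its left, z up, the work surface at z = 0. Lengths are in mm, angles in degrees, forces in N, time in s.
With the tool pointing down it reaches from about 350 to 850 mm from the base axis. Payload 8.1 kg.
Tool frame: the origin (TCP) lies on the centre line of the jaws, within the pads' length; the fingertips stand 19 mm ahead of it and the grasp point (between the pads) is the TCP (r.tip_reach is the z of the fingertips in the tool frame, in mm); z points along the fingers, y is the line along which they close (so a half turn about z gives the same grasp; the last joint's range is limited). The gripper opens to 85 mm and grips with 20 to 120 N. Pads are 22 mm wide; open, the fingers measure 114 mm over their backs; the gripper's body (76 mm by 85 mm) begins 54 mm behind the grasp point. The pads swing forward as they close: fully open they stand 13 mm farther back than shut.
Start: joints at [62.544, 7.471, 85.268, -0, 87.261, -4.893], TCP at [230.2, 554.088, 250.292] pointing down, gripper open.
Joint ranges: [-169.43, 169.43], [-51.17, 129.36], [1.28, 143.12], [-76.62, 256.62], [0, 156.53], [-152.29, 152.29]. Speed limits (degrees/s): [136.94, 136.94, 159.86, 180, 180, 180].

### API

Orientations are given as [roll, pitch, yaw] about the fixed x, y, z axes, in that order (R = Rz(yaw) Ry(pitch) Rx(roll)).
In Python, from bench import r gives the robot as it stands. The module is installed in compiled form; this text tells all that it offers.
- The arm moves only by the shell command python3 -m handwheel 'ROWS' [FORCE]. ROWS is JSON, a list of rows, each a list of 7 numbers: the shift along the tool's x, y, z in m, then the turn, a rotation vector about the tool's x, y, z in degrees, then the finger opening in m, from 0 to 0.0854. In form: [[tx, ty, tz, ax, ay, az, claw], ...]. A call has 1 to 8 rows; each row shifts and turns the commanded pose from where the row before left it, along the tool's axes as they then stand; what a row does not reach is not made up. A row lasts 1/12 s, in which the tool goes at most 41.7 mm and 7.16 degrees, less where a joint would pass 70% of its speed; a pose out of reach is approached as far as the arm can. A call with a gripper value outside its range is refused whole. The fingers move at their own pace and stop on an object; FORCE is the grip in N (left out, the last holds). Time passes only in rows, so rows that do not move let the fingers close. It gives the time, the measured TCP pose, the force, the opening and the grip force at its end, in the units of the state.
- r.sense(): the state, without advancing time (a new reading comes with each control period).
- r.snapshot(name): name is "scene" or "top"; returns (picture, depth): 400x640x3 uint8, blue, green, red; 400x640 float32, mm along the optical axis (not along the pixel's ray), 0 where there is no reading.
- r.calibration(name): a dict with "vfov" (degrees; the focal length in pixels is half the picture's height over the tangent of half this angle, whatever the lens; pixels are square), "cx", "cy" (the principal point, pixels), "rvec" (rotation vector, rad) and "tvec" (3), from world to camera coordinates, as OpenCV has them. Camera axes: x right, y down, z forward; pixel columns grow to the right and rows downward; lengths in mm; the calibration is good to about 2 mm. A picture is of the moment at which its call begins. calibration takes no time and is no camera call.
- r.hand_in(): hands the job in; it is judged then, once.
The state is a dict: "time": time; "joint_pos": joint angles; "qd": joint speeds; "joint_efforts": joint torques, N m; "tool_pos": TCP position; "tcp_rot": TCP orientation; "ft_force": force on the tool from outside, world axes, zero at the start; "wrist_torque": the same for the moment, N m; "finger_gap": finger opening in mm; "grip_force": force on a finger pad.
Only numpy, scipy, OpenCV 4.12 (cv2) and the standard library are available. Lean on these libraries where they do the work, as an engineer would, in place of code of your own. Each camera call takes 0.05 s, during which the arm holds its last target. There are 200 camera calls.

## Working session

There is one attempt and no reset: what is moved stays moved. The work goes in short steps, Python scripts to look and compute and a shell command to move; the robot and the scene stay as the last step left them, time stands still between calls to the robot, and variables do not carry over. Pictures are saved under pics/ and viewed, at most 13 in all, crops included, and the job is handed in when it is done.

```bash
mkdir -p pics; cat > h.py <<'E'
import numpy as np, cv2
from bench import r
def cam(n):
    c=r.calibration(n); f=200/np.tan(np.radians(c["vfov"])/2)
    R=cv2.Rodrigues(np.array(c["rvec"],float))[0]; t=np.array(c["tvec"],float).ravel()
    return f,c["cx"],c["cy"],R,t
def ray(n,u,v):
    f,cx,cy,R,t=cam(n); d=R.T@np.array([(u-cx)/f,(v-cy)/f,1]); return -R.T@t,d
def onz(n,u,v,z):
    o,d=ray(n,u,v); return o+d*(z-o[2])/d[2]
def pts(n,D):
    f,cx,cy,R,t=cam(n); v,u=np.mgrid[:400,:640]
    P=np.stack([(u-cx)/f*D,(v-cy)/f*D,D],-1); return (P-t)@R
def proj(n,p):
    f,cx,cy,R,t=cam(n); q=R@np.array(p,float)+t; return q[0]/q[2]*f+cx,q[1]/q[2]*f+cy
def tri(a,b):
    (o1,d1),(o2,d2)=a,b; s=np.linalg.lstsq(np.stack([d1,-d2],1),o2-o1,rcond=None)[0]
    return (o1+d1*s[0]+o2+d2*s[1])/2, np.linalg.norm(o1+d1*s[0]-o2-d2*s[1])
E
python3 - <<'E'
from h import *
for n in("scene","top"):
    p,D=r.snapshot(n); cv2.imwrite(f"pics/{n}.png",p); np.save(n+"D.npy",D)
    f,cx,cy,R,t=cam(n); print(n,f,cx,cy,-R.T@t,R[2],(D>0).mean(), r.calibration(n))
print(r.sense())
E
```

```text
scene 375.9831587102081 312.9921975445561 203.25614436932003 [1062.66360361  419.21154131  747.8762442 ] [-0.59845049 -0.3951575  -0.69692723] 0.9959375 {'vfov': 56.02048152231775, 'cx': 312.9921975445561, 'cy': 203.25614436932003, 'rvec': array([ 1.23680195,  2.28454355, -0.96817307]), 'tvec': array([ 234.45484802, -243.89637822, 1322.82145749])}
top 420.5220202117525 318.77631109392956 194.55633498942467 [ 368.04941211   70.31099996 1187.90236132] [ 1.63684742e-01  4.65179215e-04 -9.86512589e-01] 0.99595703125 {'vfov': 50.87146040090626, 'cx': 318.77631109392956, 'cy': 194.55633498942467, 'rvec': array([ 2.16677132, -2.105822  ,  0.17804459]), 'tvec': array([  54.91751128,  559.31830423, 1111.6038539 ])}
{'time': 0.1, 'joint_pos': array([ 6.25435721e+01,  7.51300974e+00,  8.53248123e+01,  1.70836590e-03,
        8.72602420e+01, -4.89350462e+00]), 'qd': array([ 0.00075973, -0.06524892, -0.10193076,  0.04672078, -0.08068066,
       -0.00028856]), 'joint_efforts': array([ 1.16099051e-03, -5.70957649e+01, -5.01937401e+01, -1.94929630e-04,
        8.20699031e-03,  1.01237968e-04]), 'tool_pos': array([229.97586436, 553.66842979, 249.30906732]), 'tcp_rot': array([-1.79902439e+02, -1.00652982e-02,  1.57436985e+02]), 'ft_force': array([0.48964829, 0.98977919, 0.20335844]), 'wrist_torque': array([ 0.02176309,  0.00984998, -0.01890213]), 'grip_force': 0.0, 'finger_gap': 85.34796727159538}
```

View pics/scene.png

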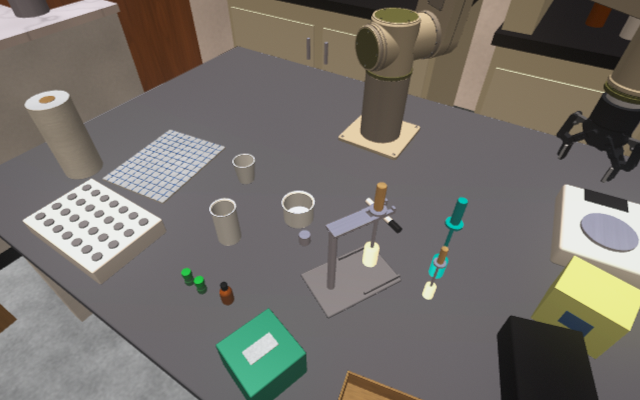

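View pics/top.png

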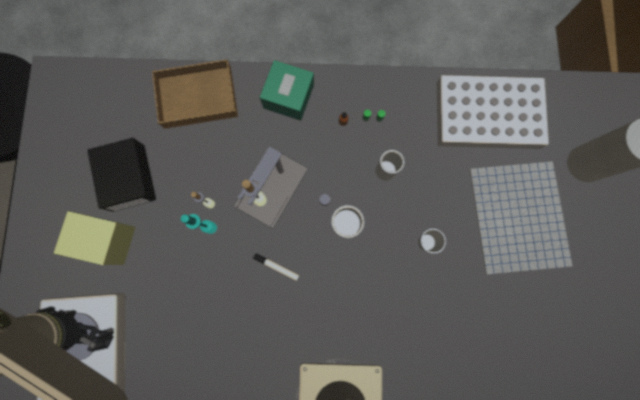

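Candidates for the brush: the brown-handled one in the fork (scene 380,197; top 249,187), the small brown-handled one (scene 442,258; top 198,196) and the turquoise one (scene 458,212; top 195,220). I choose the large brown one in the fork. The jar candidates are scene (226,222), which is the tallest, the cup at (244,168) and the beaker at (298,209).

```bash
python3 - <<'E'
from h import *
S=cv2.imread("pics/scene.png");T=cv2.imread("pics/top.png")
a=cv2.resize(S[160:310,190:470],None,fx=2.8,fy=2.0*1.0*1.4,interpolation=cv2.INTER_CUBIC)[:, :800]
cv2.imwrite("pics/cropS.png",a)
b=cv2.resize(T[135:255,180:450],None,fx=2.9,fy=2.9,interpolation=cv2.INTER_CUBIC)
cv2.imwrite("pics/cropT.png",b)
for n in("scene","top"):
    p=cv2.imread(f"pics/{n}.png");D=np.load(n+"D.npy");P=pts(n,D)
    H=cv2.cvtColor(p,cv2.COLOR_BGR2HSV)
    m=cv2.inRange(H,(5,90,60),(20,255,255))
    k,l,s,c=cv2.connectedComponentsWithStats(m)
    for i in range(1,k):
        if s[i,4]>15 and 190<c[i,0]<460 and 170<c[i,1]<270:
            q=P[l==i]; print(n,"brown",s[i],c[i].round(1),np.median(q,0).round(1),q[:,2].max().round(1))
    # heights of vessels by depth
    for nm,(u,v) in {"scene":{"jar":(226,222),"cup":(244,168),"beak":(298,209)},"top":{"jar":(391,162),"cup":(433,241),"beak":(347,222)}}[n].items():
        q=P[v-25:v+25,u-22:u+22].reshape(-1,3); z=q[:,2]; zt=np.percentile(z[z>15],97)
        w=q[z>zt-8]; cc,rr=cv2.minEnclosingCircle(w[:,:2].astype(np.float32)); print(n,nm,"ztop",zt.round(1),"circle",np.round(cc,1),round(rr,1))
    m=(P[...,2]>190)&(P[...,2]<212); m[:150 if n=="top" else 170]=0
    m[:,:190]=0;m[:,460:]=0;m[270:]=0
    q=P[m]; print(n,"fork",len(q),q[:,:2].mean(0)); print(cv2.minAreaRect(q[:,:2].astype(np.float32)))
E
```

```text
scene brown [374 182  13  29 265] [379.8 195.9] [550.2 234.9 252.3] 747.9
scene brown [437 246  12  18 109] [442.3 254.4] [538.  377.7 158.3] 172.2
scene jar ztop 109.6 circle [844.6 135.7] 357.7
scene cup ztop 73.1 circle [741.9  78.8] 467.8
scene beak ztop 59.9 circle [760.3 188.7] 380.2
scene fork 1060 [579.95587105 222.14742551]
((536.237060546875, 257.5941162109375), (76.87123107910156, 270.82025146484375), 44.032127380371094)
top brown [243 181  10  10  62] [247.3 185.3] [536.3 229.9 273.6] 1187.9
top brown [192 193   7   5  23] [194.7 194.9] [527.9 374.  170.3] 174.3
top jar ztop 113.0 circle [516.7 -34.2] 181.7
top cup ztop 76.3 circle [409.9 -97.3] 172.7
top beak ztop 63.7 circle [444.6  19.8] 91.7
top fork 768 [575.95196908 214.22359821]
((529.0816650390625, 256.5023498535156), (72.58419799804688, 269.43603515625), 45.23982238769531)
```

View pics/cropS.png

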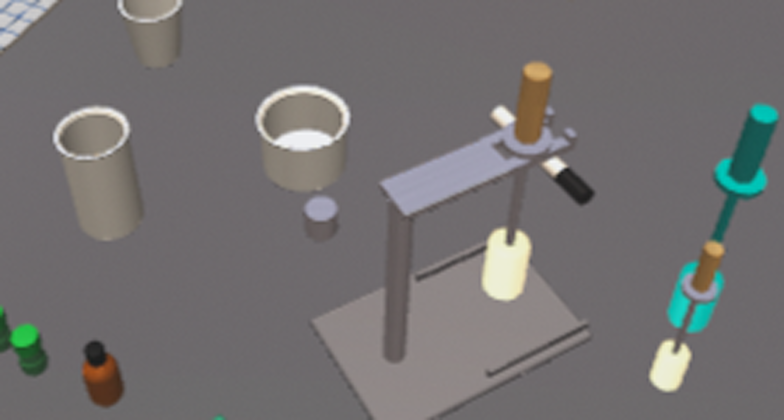

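View pics/cropT.png

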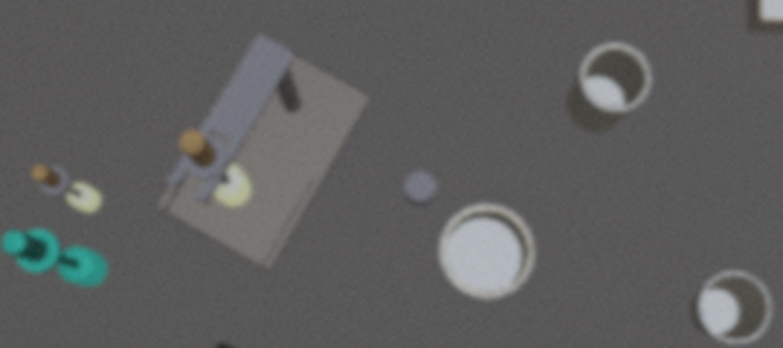

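The crops confirm it: the large brown-handled brush hangs in the fork, with its handle top at scene (382,185) and top (247,183). The fork opens towards -x+y of the world, and the tall jar's rim is at scene (223,207) and top (392,161). Next come the refined measurements.

```bash
python3 - <<'E'
from h import *
E={}
W={"scene":{"jar":(223,207,18,14),"cup":(244,161,14,10),"beak":(298,201,20,16)},"top":{"jar":(392,161,16,16),"cup":(433,240,16,16),"beak":(347,221,21,21)}}
Z={"jar":110,"cup":72,"beak":60}
for n in W:
    p=cv2.imread(f"pics/{n}.png");D=np.load(n+"D.npy");P=pts(n,D);ok=D>0
    g=p.max(2)
    for k,(u,v,a,b) in W[n].items():
        m=np.zeros_like(g); m[v-b:v+b,u-a:u+a]=((np.abs(P[...,2]-Z[k])<9)&ok)[v-b:v+b,u-a:u+a]*255
        t,_=cv2.threshold(g[m>0].reshape(-1,1),0,255,cv2.THRESH_OTSU); m[g<t]=0
        q=cv2.findNonZero(m); e=cv2.fitEllipse(cv2.convexHull(q)); E[n,k]=e[0]; w=P[m>0]
        print(n,k,t,np.round(e[0],1),np.round(e[1],1),"onz",onz(n,*e[0],Z[k]).round(1),"depth z",np.median(w[:,2]).round(1))
    m=ok&(np.abs(P[...,2]-203)<10)&(np.hypot(P[...,0]-580,P[...,1]-215)<130)
    q=P[m][:,:2].astype(np.float32); print(n,"fork z",np.percentile(P[m][:,2],[25,50,75]).round(1),cv2.minAreaRect(q),cv2.boxPoints(cv2.minAreaRect(q)).round(0).tolist(),cv2.fitLine(q,cv2.DIST_HUBER,0,.01,.01).ravel())
for k in Z: print(k,tri(ray("scene",*E["scene",k]),ray("top",*E["top",k])))
print("handle top",tri(ray("scene",381.8,185.4),ray("top",246.6,183.3)))
# prong ends, plate far corners (crop px)
s=lambda u,v:ray("scene",190+u/2.8,160+v/2.8); t=lambda u,v:ray("top",180+u/2.9,135+v/2.9)
print("far corners",tri(s(384,185),t(291,52)),tri(s(405,213),t(262,35)))
print("prong tips",tri(s(570,135),t(172,180)),tri(s(548,115),t(203,197)))
print("base corners",[onz("scene",190+u/2.8,160+v/2.8,8).round(0) for u,v in((313,323),(590,335))],[onz("top",180+u/2.9,135+v/2.9,8).round(0) for u,v in((162,203),(270,267),(368,97))])
E
```

```text
scene jar 170.0 [221.9 207.3] [17.7 26.2] onz [ 646.2 -118.9  110. ] depth z 108.3
scene cup 162.0 [243.  160.5] [13.2 22.2] onz [ 443.7 -233.9   72. ] depth z 70.7
scene beak 182.0 [297.4 202. ] [22.5 32.3] onz [490.3  -8.   60. ] depth z 57.8
scene fork z [203.3 204.2 205.3] ((578.40576171875, 212.41265869140625), (37.675392150878906, 146.11056518554688), 61.912906646728516) [[505.0, 230.0], [634.0, 161.0], [652.0, 195.0], [523.0, 263.0]] [ 8.3591646e-01 -5.4885668e-01  5.8434192e+02  2.1556256e+02]
top jar 121.0 [391.5 161.2] [23.  23.6] onz [ 641.5 -118.2  110. ] depth z 109.2
top cup 116.0 [432.6 240.5] [24.1 24.9] onz [ 438.8 -233.6   72. ] depth z 72.2
top beak 146.0 [347.1 221.2] [30.9 31.6] onz [484.8  -7.4  60. ] depth z 58.7
top fork z [203.3 204.9 206.8] ((574.8910522460938, 214.03036499023438), (37.33909606933594, 145.6575927734375), 62.487945556640625) [[502.0, 231.0], [631.0, 164.0], [648.0, 197.0], [519.0, 264.0]] [ 9.1600066e-01 -4.0117672e-01  5.8076050e+02  2.0763469e+02]
jar (array([ 643.42599876, -120.12133841,  106.63589641]), np.float64(3.206451957695829))
cup (array([ 439.87838713, -235.88733034,   68.34476337]), np.float64(3.032977095503007))
beak (array([486.06966799,  -9.11916371,  55.7492191 ]), np.float64(3.215118818285215))
handle top (array([540.71095857, 231.89920487, 270.95864723]), np.float64(0.8265215205972726))
far corners (array([631.15373625, 166.93419386, 200.10302442]), np.float64(0.7237780197277753)) (array([645.09820318, 192.12359091, 199.58902187]), np.float64(1.306289323164113))
prong tips (array([519.69653026, 257.9333456 , 205.87765213]), np.float64(0.7843884703518137)) (array([506.5000354 , 233.43432892, 202.67959348]), np.float64(1.3044890828639708))
base corners [array([646., 111.,   8.]), array([530., 311.,   8.])] [array([527., 305.,   8.]), array([468., 196.,   8.]), array([639., 107.,   8.])]
```

```bash
python3 -m handwheel '[[0,0,-0.029,0,0,1.75,0.0854],[0,0,-0.029,0,0,1.75,0.0854],[0,0,-0.027,0,0,1.7,0.0854],[-0.0266,-0.0088,0,0,0,0,0.0854],[-0.0266,-0.0088,0,0,0,0,0.0854],[-0.0266,-0.0088,0,0,0,0,0.0854],[-0.0266,-0.0088,0,0,0,0,0.0854],[-0.0266,-0.0088,0,0,0,0,0.0854]]' 30
python3 -m handwheel '[[-0.0266,-0.0088,0,0,0,0,0.0854],[-0.0266,-0.0088,0,0,0,0,0.0854],[-0.0266,-0.0088,0,0,0,0,0.0854],[-0.0266,-0.0088,0,0,0,0,0.0854],[-0.0266,-0.0088,0,0,0,0,0.0854],[-0.0266,-0.0088,0,0,0,0,0.0854],[-0.0266,-0.0088,0,0,0,0,0.0854],[-0.0266,-0.0088,0,0,0,0,0.0854]]'
python3 -m handwheel '[[-0.0266,-0.0088,0,0,0,0,0.0854],[-0.0266,-0.0088,0,0,0,0,0.0854],[-0.0266,-0.0080,0,0,0,0,0.0854],[0,0,0,0,0,0,0.0854],[0,0,0,0,0,0,0.0854]]'
python3 - <<'E'
from h import *
n="scene";p,D=r.snapshot(n); cv2.imwrite("pics/s2.png",cv2.resize(p[90:290,300:480],None,fx=3,fy=3,interpolation=cv2.INTER_CUBIC))
E
```

```text
time: 0.77
tool_pos: [327.9, 452.1, 334.8]
tcp_rot: [-180.0, -0.0, 152.3]
ft_force: [-0.4, 0.4, 0.4]
finger_gap: 85.4
grip_force: 0.0
time: 1.43
tool_pos: [483.5, 290.5, 334.8]
tcp_rot: [-180.0, -0.0, 152.2]
ft_force: [-0.5, 0.4, 0.9]
finger_gap: 85.4
grip_force: 0.0
time: 1.85
tool_pos: [542.1, 230.7, 334.4]
tcp_rot: [-179.9, -0.1, 152.1]
ft_force: [0.0, 1.1, -1.0]
finger_gap: 85.1
grip_force: 0.0
```

View pics/s2.png

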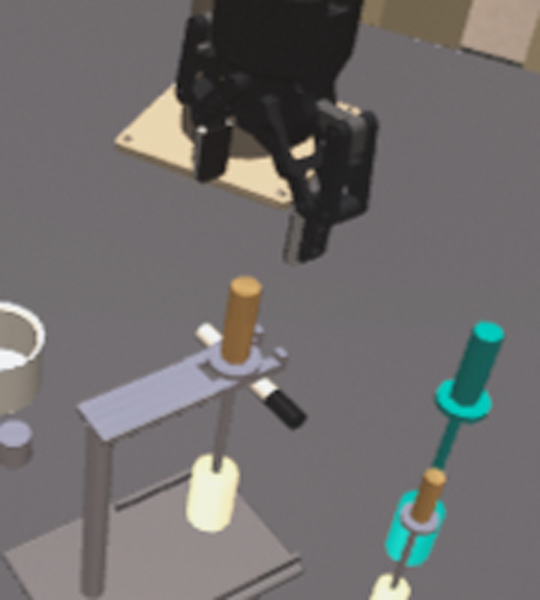

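The fingers straddle the handle axis, with the handle top at crop (245,287) and the fingertips at crop (210,180) and (295,255). I descend 89 mm and close.

```bash
python3 -m handwheel '[[0,0,0.022,0,0,0,0.0854],[0,0,0.022,0,0,0,0.0854],[0,0,0.022,0,0,0,0.0854],[0,0,0.015,0,0,0,0.0854],[0,0,0.008,0,0,0,0.0854],[0,0,0,0,0,0,0.04],[0,0,0,0,0,0,0.04]]' 40
python3 -m handwheel '[[0,0,0,0,0,0,0.01],[0,0,0,0,0,0,0.01],[0,0,0,0,0,0,0.01],[0,0,0,0,0,0,0.01],[0,0,0,0,0,0,0.01],[0,0,0,0,0,0,0.01]]' 40
python3 - <<'E'
from h import *
n="scene";p,D=r.snapshot(n);q,D=r.snapshot("top")
cv2.imwrite("pics/s3.png",np.hstack([cv2.resize(p[90:290,320:460],None,fx=2.6,fy=2.6,interpolation=cv2.INTER_CUBIC),cv2.resize(q[110:250,180:300],(400,520),interpolation=cv2.INTER_CUBIC)]))
E
```

```text
time: 2.48
tool_pos: [541.1, 232.6, 246.7]
tcp_rot: [-180.0, -0.0, 152.3]
ft_force: [-0.2, 0.1, 0.5]
finger_gap: 64.0
grip_force: 0.0
time: 2.98
tool_pos: [542.2, 232.2, 247.6]
tcp_rot: [179.9, 0.1, 152.2]
ft_force: [-0.4, 1.1, 6.1]
finger_gap: 19.1
grip_force: 38.9
```

View pics/s3.png

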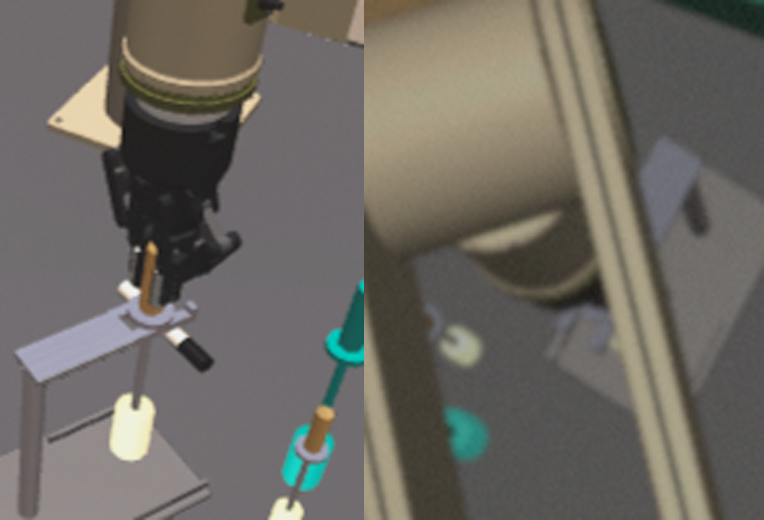

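The brush is gripped by its handle (crop 150,275), with the collar still on the fork. I lift it 24 mm, check, then take it out along tool +x.

```bash
python3 -m handwheel '[[0,0,0,0,0,0,0.005],[0,0,-0.006,0,0,0,0.005],[0,0,-0.009,0,0,0,0.005],[0,0,-0.009,0,0,0,0.005],[0,0,0,0,0,0,0.005]]' 80
python3 -m handwheel '[[0.008,0,0,0,0,0,0.005],[0.012,0,0,0,0,0,0.005],[0.014,0,0,0,0,0,0.005],[0.014,0,0,0,0,0,0.005],[0.014,0,0,0,0,0,0.005],[0.014,0,0,0,0,0,0.005],[0.008,0,0,0,0,0,0.005],[0,0,0,0,0,0,0.005]]'
python3 - <<'E'
from h import *
n="scene";p,D=r.snapshot(n);cv2.imwrite("pics/f4.png",p)
cv2.imwrite("pics/s4.png",cv2.resize(p[90:290,320:480],None,fx=3,fy=3,interpolation=cv2.INTER_CUBIC))
E
```

```text
time: 3.5
tool_pos: [542.5, 232.2, 273.2]
tcp_rot: [179.9, 0.1, 152.2]
ft_force: [0.3, -0.1, 1.2]
finger_gap: 18.0
grip_force: 78.0
time: 4.17
tool_pos: [465.5, 272.3, 270.5]
tcp_rot: [180.0, -0.0, 152.4]
ft_force: [-0.2, 0.3, 0.4]
finger_gap: 18.2
grip_force: 78.1
```

View pics/s4.png

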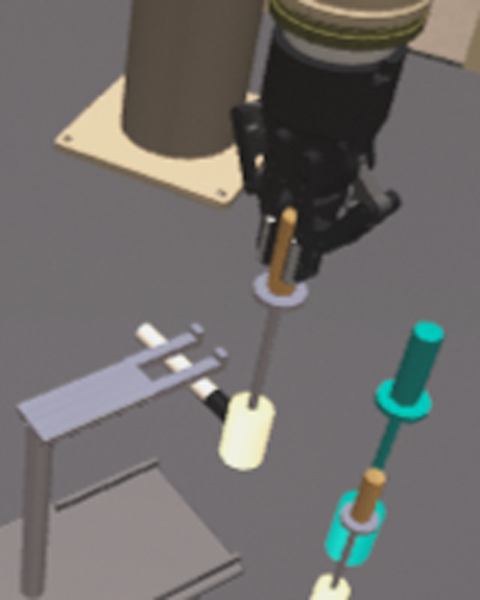

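The brush is clear of the fork: collar at crop (281,291), head bottom at (243,462), empty prong tips at (197,328) and (222,353). I check its tilt and the offset between camera and robot.

```bash
python3 - <<'E'
from h import *
x,y=465.5,272.3
for z in (229,226,55,52): 
    u,v=proj("scene",(x,y,z)); print(z,((u-320)*3,(v-90)*3))
f=lambda u,v:(320+u/3,90+v/3)
print("collar c",onz("scene",*f(281,291),232), "handle top",onz("scene",*f(289,213),298))
print("prong tips",onz("scene",*f(197,327),211),onz("scene",*f(222,352),211),"slot end",onz("scene",*f(143,368),205))
# stem-direction and head centreline via masks
p=cv2.imread("pics/f4.png");H=cv2.cvtColor(p,cv2.COLOR_BGR2HSV)
m=cv2.inRange(H,(20,30,150),(35,160,255)); k,l,s,c=cv2.connectedComponentsWithStats(m)
for i in range(1,k):
    if s[i,4]>100: print(s[i],c[i],"head centre crop",(c[i]-[320,90])*3, "expect",[(a-b)*3 for a,b in zip(proj("scene",(x,y,83)),(320,90))])
E
```

```text
229 (np.float64(278.4159602409333), np.float64(292.3328476981377))
226 (np.float64(277.62857719752526), np.float64(295.5747011940629))
55 (np.float64(238.80632838508012), np.float64(455.4156376810246))
52 (np.float64(238.21696526112027), np.float64(457.8421934975034))
collar c [466.70055254 274.10092853 232.        ] handle top [468.93746524 267.69616553 298.        ]
prong tips [509.07757786 234.07894882 211.        ] [522.22877581 258.78384391 211.        ] slot end [559.1754246  218.86932689 205.        ]
[231   6  83  20 138] [272.1884058   15.77536232] head centre crop [-143.43478261 -222.67391304] expect [np.float64(244.44228322342065), np.float64(432.2109978954544)]
[496  67 144  35 297] [566.64646465  83.51515152] head centre crop [739.93939394 -19.45454545] expect [np.float64(244.44228322342065), np.float64(432.2109978954544)]
[343 118  57  37 578] [369.17301038 139.80449827] head centre crop [147.51903114 149.41349481] expect [np.float64(244.44228322342065), np.float64(432.2109978954544)]
[393 220  19  27 217] [402.82949309 231.90322581] head centre crop [248.48847926 425.70967742] expect [np.float64(244.44228322342065), np.float64(432.2109978954544)]
[ 554  254   86   77 3400] [600.37029412 291.17764706] head centre crop [841.11088235 603.53294118] expect [np.float64(244.44228322342065), np.float64(432.2109978954544)]
[422 281  15  19 132] [429.53030303 289.52272727] head centre crop [328.59090909 598.56818182] expect [np.float64(244.44228322342065), np.float64(432.2109978954544)]
```

```bash
python3 -m handwheel '[[0,-0.012,-0.010,0,0,0,0.005],[0,-0.020,-0.010,0,0,0,0.005],[0,-0.020,-0.010,0,0,0,0.005],[0,-0.020,-0.010,0,0,0,0.005],[0,-0.020,-0.010,0,0,0,0.005],[0,-0.020,-0.010,0,0,0,0.005],[0,-0.020,-0.010,0,0,0,0.005],[0,-0.020,-0.010,0,0,0,0.005]]'
python3 -m handwheel '[[-0.016,-0.005,0,0,0,0,0.005],[-0.026,-0.0085,0,0,0,0,0.005],[-0.026,-0.0085,0,0,0,0,0.005],[-0.026,-0.0085,0,0,0,0,0.005],[-0.026,-0.0085,0,0,0,0,0.005],[-0.026,-0.0085,0,0,0,0,0.005],[-0.026,-0.0085,0,0,0,0,0.005],[-0.026,-0.0085,0,0,0,0,0.005]]'
python3 -m handwheel '[[-0.026,-0.0085,0,0,0,0,0.005],[-0.026,-0.0085,0,0,0,0,0.005],[-0.026,-0.0085,0,0,0,0,0.005],[-0.026,-0.0085,0,0,0,0,0.005],[-0.022,-0.0072,0,0,0,0,0.005],[-0.0155,-0.0052,0,0,0,0,0.005],[0,0,0,0,0,0,0.005],[0,0,0,0,0,0,0.005]]'
python3 - <<'E'
from h import *
p,D=r.snapshot("scene");cv2.imwrite("pics/f5.png",p);q,D=r.snapshot("top");cv2.imwrite("pics/t5.png",q)
cv2.imwrite("pics/s5.png",np.hstack([cv2.resize(p[90:260,170:320],None,fx=2.7,fy=2.7,interpolation=cv2.INTER_CUBIC),cv2.resize(q[100:270,320:455],None,fx=2.7,fy=2.7,interpolation=cv2.INTER_CUBIC)]))
E
```

```text
time: 4.88
tool_pos: [396.3, 135.4, 350.9]
tcp_rot: [180.0, 0.0, 152.2]
ft_force: [1.0, -0.7, -0.2]
finger_gap: 18.4
grip_force: 78.2
time: 5.55
tool_pos: [542.8, -14.5, 350.3]
tcp_rot: [-180.0, 0.0, 152.2]
ft_force: [0.8, 0.6, -1.2]
finger_gap: 18.6
grip_force: 78.3
time: 6.22
tool_pos: [645.4, -120.9, 349.3]
tcp_rot: [-180.0, -0.1, 152.1]
ft_force: [-0.9, 0.4, 0.2]
finger_gap: 18.2
grip_force: 78.3
```

View pics/s5.png

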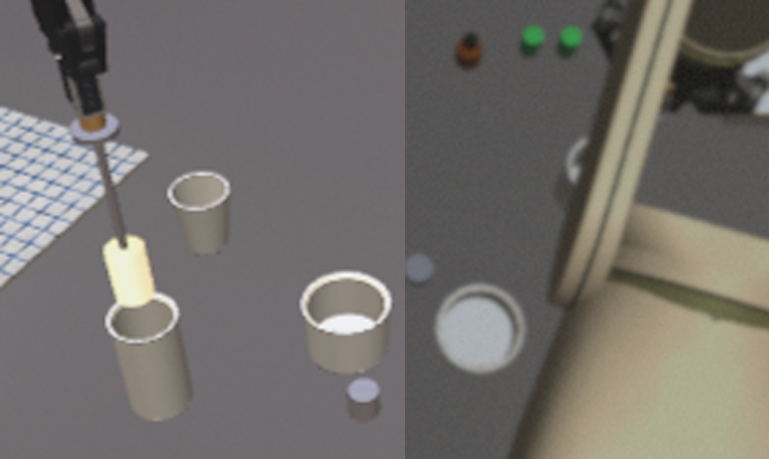

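The head, with its bottom at crop (135,300), hangs just over the mouth at crop (143,318). I check the offset by projection.

```bash
python3 - <<'E'
from h import *
g=lambda u,v:((u-170)*2.7,(v-90)*2.7)
p=cv2.imread("pics/f5.png");H=cv2.cvtColor(p,cv2.COLOR_BGR2HSV)
m=cv2.inRange(H,(18,30,150),(35,160,255)); k,l,s,c=cv2.connectedComponentsWithStats(m)
for i in range(1,k):
    if s[i,4]>100 and c[i][0]<320 and c[i][1]>150: print("head",g(*c[i]),s[i], onz("scene",*c[i],164))
x,y=r.sense()["tool_pos"][:2]; print(x,y)
for z in (164,134,110): print(z,g(*proj("scene",(x,y,z))))
print("collar",onz("scene",170+94/2.7,90+127/2.7,349.3-35), "mouth",onz("scene",221.9,207.3,110),onz("scene",223,207.8,110))
E
```

```text
head (np.float64(129.48377483443707), np.float64(269.90165562913904)) [208 177  20  30 302] [ 644.23784199 -120.59184337  164.        ]
645.035705597453 -119.58496278088039
164 (np.float64(129.69823676459842), np.float64(270.8559880459243))
134 (np.float64(135.8437680476707), np.float64(296.19705109871404))
110 (np.float64(140.55628451078567), np.float64(315.6290857477033))
collar [ 648.75837139 -115.72126803  314.3       ] mouth [ 646.26054952 -118.95347576  110.        ] [ 646.08278934 -115.54465831  110.        ]
```

```bash
python3 -m handwheel '[[0,0,0.012,0,0,0,0.005],[0,0,0.018,0,0,0,0.005],[0,0,0.018,0,0,0,0.005],[0,0,0.018,0,0,0,0.005],[0,0,0.018,0,0,0,0.005],[0,0,0.018,0,0,0,0.005],[0,0,0.012,0,0,0,0.005],[0,0,0,0,0,0,0.005]]'
python3 -m handwheel '[[0,0,0.004,0,0,0,0.005],[0,0,0.003,0,0,0,0.005],[0,0,0,0,0,0,0.005],[0,0,0,0,0,0,0.005]]'
```

```text
time: 6.98
tool_pos: [643.2, -118.6, 232.1]
tcp_rot: [-179.9, -0.3, 152.3]
ft_force: [-0.0, 0.7, -2.0]
finger_gap: 18.2
grip_force: 78.3
time: 7.32
tool_pos: [645.6, -119.8, 230.3]
tcp_rot: [180.0, 0.1, 152.2]
ft_force: [-0.4, 1.1, -0.3]
finger_gap: 18.6
grip_force: 78.3
```

```bash
python3 -m handwheel '[[0,0,0.002,0,0,0,0.005],[0,0,0.002,0,0,0,0.005],[0,0,0,0,0,0,0.005]]'
python3 -m handwheel '[[0,0,0.002,0,0,0,0.005],[0,0,0,0,0,0,0.005]]'
python3 -m handwheel '[[0,0,0.001,0,0,0,0.005],[0,0,0,0,0,0,0.005]]'
```

```text
time: 7.57
tool_pos: [645.2, -119.7, 225.1]
tcp_rot: [-180.0, -0.0, 152.2]
ft_force: [-0.7, 0.1, -0.9]
finger_gap: 17.9
grip_force: 78.3
time: 7.73
tool_pos: [645.1, -119.7, 222.9]
tcp_rot: [-180.0, -0.0, 152.2]
ft_force: [-0.7, -0.4, -0.6]
finger_gap: 18.3
grip_force: 78.3
time: 7.9
tool_pos: [645.4, -119.8, 222.8]
tcp_rot: [180.0, 0.0, 152.2]
ft_force: [0.2, -0.3, 2.4]
finger_gap: 18.5
grip_force: 78.7
```

```bash
python3 -m handwheel '[[0,0,0.001,0,0,0,0.005],[0,0,0,0,0,0,0.005]]'
python3 -m handwheel '[[0,0,0.001,0,0,0,0.005],[0,0,0,0,0,0,0.005]]'
```

```text
time: 8.07
tool_pos: [645.7, -119.9, 222.8]
tcp_rot: [180.0, 0.1, 152.2]
ft_force: [-2.1, -0.7, 6.0]
finger_gap: 18.3
grip_force: 79.2
time: 8.23
tool_pos: [646.0, -120.0, 222.8]
tcp_rot: [180.0, 0.2, 152.2]
ft_force: [-2.6, 0.2, 10.4]
finger_gap: 18.3
grip_force: 79.5
```

The bottom is reached: contact at TCP z 222.8, now pressing with 10 N. Next come the strokes.

```bash
python3 -m handwheel '[[0,0,-0.008,0,0,0,0.005],[0,0,-0.016,0,0,0,0.005],[0,0,-0.016,0,0,0,0.005],[0,0,-0.016,0,0,0,0.005],[0,0,-0.016,0,0,0,0.005],[0,0,-0.012,0,0,0,0.005],[0,0,-0.008,0,0,0,0.005],[0,0,0,0,0,0,0.005]]'
python3 - <<'E'
from h import *
p,D=r.snapshot("scene");cv2.imwrite("pics/s6.png",cv2.resize(p[90:260,170:320],None,fx=2.7,fy=2.7,interpolation=cv2.INTER_CUBIC))
E
```

```text
time: 8.9
tool_pos: [646.0, -119.9, 314.7]
tcp_rot: [180.0, 0.2, 152.2]
ft_force: [-0.2, 0.9, -0.8]
finger_gap: 18.1
grip_force: 78.4
```

View pics/s6.png

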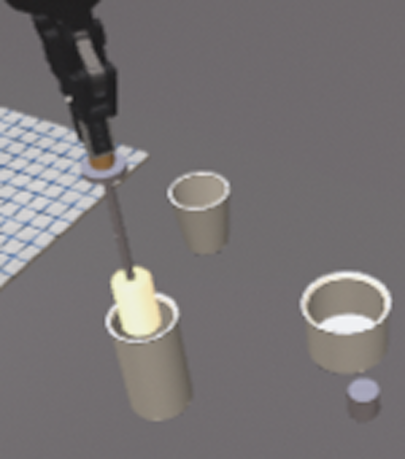

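The head stands mostly above the rim (bottom at crop 140,333, inside the mouth) and the jar has not moved. I do strokes 2 and 3, pressing softly at the bottom each time.

```bash
python3 -m handwheel '[[0,0,0.008,0,0,0,0.005],[0,0,0.016,0,0,0,0.005],[0,0,0.016,0,0,0,0.005],[0,0,0.016,0,0,0,0.005],[0,0,0.016,0,0,0,0.005],[0,0,0.012,0,0,0,0.005],[0,0,0.004,0,0,0,0.005],[0,0,0.003,0,0,0,0.005]]'
python3 -m handwheel '[[0,0,0.001,0,0,0,0.005],[0,0,0,0,0,0,0.005],[0,0,0,0,0,0,0.005]]'
```

```text
time: 9.62
tool_pos: [645.7, -120.0, 222.7]
tcp_rot: [180.0, 0.1, 152.2]
ft_force: [-3.5, 1.3, 25.8]
finger_gap: 18.3
grip_force: 81.5
time: 9.87
tool_pos: [645.7, -120.0, 222.8]
tcp_rot: [180.0, 0.2, 152.2]
ft_force: [-4.4, 0.4, 15.8]
finger_gap: 18.4
grip_force: 80.6
```

```bash
python3 -m handwheel '[[0,0,-0.008,0,0,0,0.005],[0,0,-0.016,0,0,0,0.005],[0,0,-0.016,0,0,0,0.005],[0,0,-0.016,0,0,0,0.005],[0,0,-0.016,0,0,0,0.005],[0,0,-0.012,0,0,0,0.005],[0,0,-0.008,0,0,0,0.005],[0,0,0,0,0,0,0.005]]'
python3 -m handwheel '[[0,0,0.008,0,0,0,0.005],[0,0,0.016,0,0,0,0.005],[0,0,0.016,0,0,0,0.005],[0,0,0.016,0,0,0,0.005],[0,0,0.016,0,0,0,0.005],[0,0,0.012,0,0,0,0.005],[0,0,0.003,0,0,0,0.005],[0,0,0.002,0,0,0,0.005]]'
python3 -m handwheel '[[0,0,0.001,0,0,0,0.005],[0,0,0.001,0,0,0,0.005],[0,0,0,0,0,0,0.005]]'
```

```text
time: 10.53
tool_pos: [645.9, -119.8, 314.1]
tcp_rot: [180.0, 0.1, 152.2]
ft_force: [0.8, -0.3, -0.5]
finger_gap: 18.4
grip_force: 78.7
time: 11.2
tool_pos: [645.0, -119.8, 222.7]
tcp_rot: [-180.0, -0.0, 152.2]
ft_force: [-2.2, -0.0, 13.8]
finger_gap: 18.0
grip_force: 80.4
time: 11.45
tool_pos: [645.5, -120.0, 222.8]
tcp_rot: [180.0, 0.1, 152.2]
ft_force: [-2.9, 0.7, 11.5]
finger_gap: 18.3
grip_force: 80.4
```

```bash
python3 -m handwheel '[[0,0,-0.011,0,0,0,0.005],[0,0,-0.018,0,0,0,0.005],[0,0,-0.018,0,0,0,0.005],[0,0,-0.018,0,0,0,0.005],[0,0,-0.018,0,0,0,0.005],[0,0,-0.018,0,0,0,0.005],[0,0,-0.018,0,0,0,0.005],[0,0,-0.010,0,0,0,0.005]]'
python3 -m handwheel '[[0.0155,0.0052,0,0,0,0,0.005],[0.022,0.0072,0,0,0,0,0.005],[0.026,0.0085,0,0,0,0,0.005],[0.026,0.0085,0,0,0,0,0.005],[0.026,0.0085,0,0,0,0,0.005],[0.026,0.0085,0,0,0,0,0.005],[0.026,0.0085,0,0,0,0,0.005],[0.026,0.0085,0,0,0,0,0.005]]'
python3 -m handwheel '[[0.026,0.0085,0,0,0,0,0.005],[0.026,0.0085,0,0,0,0,0.005],[0.026,0.0085,0,0,0,0,0.005],[0.026,0.0085,0,0,0,0,0.005],[0.026,0.0085,0,0,0,0,0.005],[0.016,0.005,0,0,0,0,0.005],[0,0,0,0,0,0,0.005]]'
python3 -m handwheel '[[0,0.020,0.008,0,0,0,0.005],[0,0.020,0.010,0,0,0,0.005],[0,0.020,0.010,0,0,0,0.005],[0,0.020,0.010,0,0,0,0.005],[0,0.020,0.010,0,0,0,0.005],[0,0.020,0.010,0,0,0,0.005],[0,0.020,0.010,0,0,0,0.005],[0,0.012,0.008,0,0,0,0.005]]'
python3 -m handwheel '[[0,0,0,0,0,0,0.005],[0,0,0,0,0,0,0.005],[0,0,0,0,0,0,0.005]]'
python3 - <<'E'
from h import *
p,D=r.snapshot("scene");cv2.imwrite("pics/f7.png",p)
cv2.imwrite("pics/s7.png",cv2.resize(p[90:290,180:480],None,fx=2.6,fy=2.6,interpolation=cv2.INTER_CUBIC))
q=cv2.imread("pics/f4.png");print(cv2.norm(p,q))
E
```

```text
time: 12.12
tool_pos: [645.5, -119.7, 352.3]
tcp_rot: [180.0, 0.1, 152.2]
ft_force: [-0.1, 0.2, -0.6]
finger_gap: 18.1
grip_force: 78.9
time: 12.78
tool_pos: [502.3, 27.4, 349.4]
tcp_rot: [-180.0, -0.1, 152.2]
ft_force: [-0.6, 1.3, -0.9]
finger_gap: 18.1
grip_force: 78.9
time: 13.37
tool_pos: [394.6, 138.5, 350.1]
tcp_rot: [180.0, -0.1, 152.4]
ft_force: [-0.2, 0.3, -0.8]
finger_gap: 18.4
grip_force: 78.9
time: 14.03
tool_pos: [467.9, 272.0, 272.3]
tcp_rot: [-179.9, -0.1, 152.3]
ft_force: [-0.0, 0.3, 0.3]
finger_gap: 18.4
grip_force: 78.9
time: 14.28
tool_pos: [467.3, 270.4, 274.3]
tcp_rot: [-180.0, -0.0, 152.2]
ft_force: [-0.6, -0.2, 0.2]
finger_gap: 18.5
grip_force: 78.9
5350.85385709608
```

View pics/s7.png

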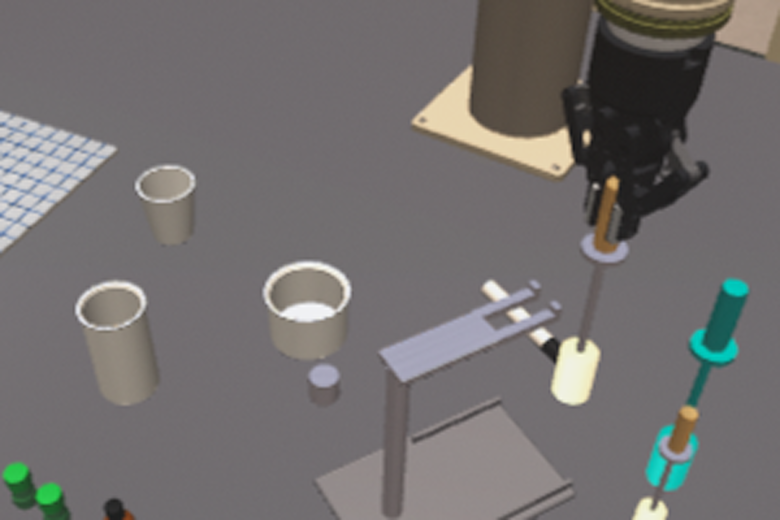

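The jar, beaker and cup stand as before (rims at crop 112,305, 307,290 and 165,185), and the brush hangs straight in front of the prongs. I move in 84 mm, then lower.

```bash
python3 -m handwheel '[[-0.008,0,0,0,0,0,0.005],[-0.014,0,0,0,0,0,0.005],[-0.014,0,0,0,0,0,0.005],[-0.014,0,0,0,0,0,0.005],[-0.014,0,0,0,0,0,0.005],[-0.012,0,0,0,0,0,0.005],[-0.008,0,0,0,0,0,0.005],[0,0,0,0,0,0,0.005]]'
python3 -m handwheel '[[0,0,0.007,0,0,0,0.005],[0,0,0.008,0,0,0,0.005],[0,0,0.006,0,0,0,0.005],[0,0,0,0,0,0,0.005],[0,0,0,0,0,0,0.005]]'
python3 -m handwheel '[[0,0,0.003,0,0,0,0.005],[0,0,0,0,0,0,0.005],[0,0,0,0,0,0,0.005]]'
```

```text
time: 15.0
tool_pos: [543.1, 230.7, 273.9]
tcp_rot: [-180.0, -0.0, 152.1]
ft_force: [-0.7, 0.5, -0.4]
finger_gap: 18.2
grip_force: 78.9
time: 15.42
tool_pos: [540.7, 232.2, 252.3]
tcp_rot: [-179.9, -0.1, 152.3]
ft_force: [0.4, -0.0, -0.4]
finger_gap: 18.2
grip_force: 78.9
time: 15.67
tool_pos: [541.5, 232.1, 250.5]
tcp_rot: [180.0, 0.0, 152.2]
ft_force: [0.2, -0.1, -0.3]
finger_gap: 18.1
grip_force: 78.9
```

```bash
python3 -m handwheel '[[0,0,0.0015,0,0,0,0.005],[0,0,0,0,0,0,0.005]]'
python3 -m handwheel '[[0,0,0.001,0,0,0,0.005],[0,0,0,0,0,0,0.005]]'
python3 -m handwheel '[[0,0,0.001,0,0,0,0.005],[0,0,0,0,0,0,0.005]]'
python3 - <<'E'
from h import *
p,D=r.snapshot("scene");cv2.imwrite("pics/s8.png",cv2.resize(p[130:260,310:450],None,fx=4.5,fy=4.5,interpolation=cv2.INTER_CUBIC))
E
```

```text
time: 15.83
tool_pos: [541.6, 232.0, 248.8]
tcp_rot: [180.0, 0.0, 152.2]
ft_force: [1.0, -0.4, -0.5]
finger_gap: 18.4
grip_force: 78.9
time: 16.0
tool_pos: [541.7, 232.0, 247.8]
tcp_rot: [180.0, 0.0, 152.2]
ft_force: [0.8, 0.1, 0.1]
finger_gap: 17.9
grip_force: 78.9
time: 16.17
tool_pos: [541.7, 232.0, 247.7]
tcp_rot: [180.0, 0.0, 152.2]
ft_force: [-2.0, -1.0, 4.6]
finger_gap: 18.2
grip_force: 79.8
```

View pics/s8.png

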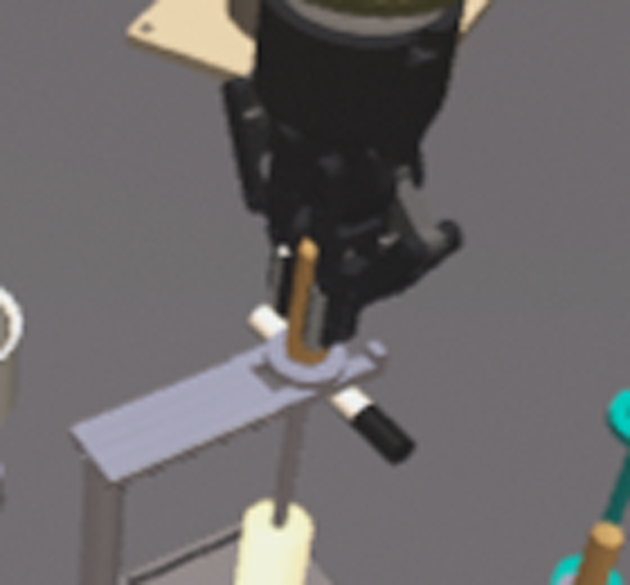

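The collar lies on both prongs at crop (307,360), behind the lips, and the contact height matches the original. I release and withdraw upward.

```bash
python3 -m handwheel '[[0,0,0,0,0,0,0.022],[0,0,0,0,0,0,0.026],[0,0,0,0,0,0,0.032],[0,0,0,0,0,0,0.045],[0,0,0,0,0,0,0.06],[0,0,0,0,0,0,0.08],[0,0,0,0,0,0,0.08],[0,0,0,0,0,0,0.08]]' 20
python3 -m handwheel '[[0,0,-0.006,0,0,0,0.08],[0,0,-0.014,0,0,0,0.08],[0,0,-0.016,0,0,0,0.08],[0,0,-0.016,0,0,0,0.08],[0,0,-0.016,0,0,0,0.08],[0,0,-0.016,0,0,0,0.08],[0,0,-0.016,0,0,0,0.08],[0,0,-0.01,0,0,0,0.08]]'
python3 -m handwheel '[[0,0,0,0,0,0,0.08],[0,0,0,0,0,0,0.08],[0,0,0,0,0,0,0.08],[0,0,0,0,0,0,0.08],[0,0,0,0,0,0,0.08],[0,0,0,0,0,0,0.08]]'
python3 - <<'E'
from h import *
p,D=r.snapshot("scene");cv2.imwrite("pics/f9.png",p)
cv2.imwrite("pics/s9.png",cv2.resize(p[130:290,190:470],None,fx=2.8,fy=2.8,interpolation=cv2.INTER_CUBIC))
E
```

```text
time: 16.88
tool_pos: [541.6, 231.9, 246.8]
tcp_rot: [-180.0, -0.0, 152.2]
ft_force: [0.3, -0.1, 0.7]
finger_gap: 80.2
grip_force: 0.0
time: 17.55
tool_pos: [542.0, 232.1, 359.5]
tcp_rot: [179.9, 0.1, 152.2]
ft_force: [0.5, -1.0, 1.0]
finger_gap: 80.1
grip_force: 0.0
time: 18.05
tool_pos: [541.3, 231.9, 355.8]
tcp_rot: [-179.9, -0.1, 152.2]
ft_force: [0.9, 0.1, -0.7]
finger_gap: 80.1
grip_force: 0.0
```

View pics/s9.png

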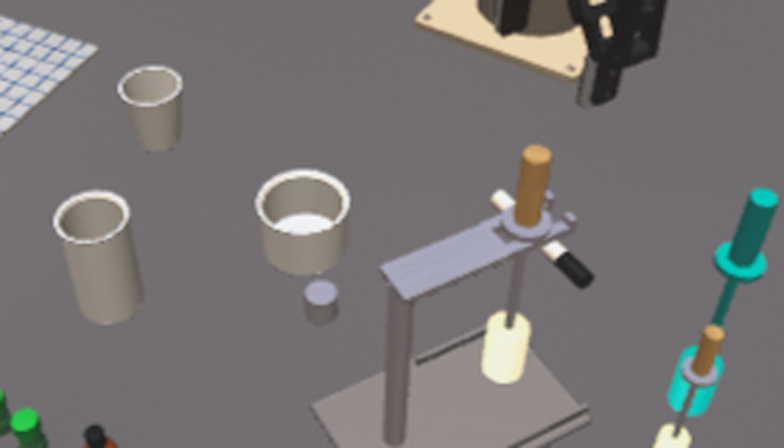

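The brush hangs as at the start: handle top at crop (537,155), collar flat at (525,222). The jar, beaker and cup have not moved, so I hand in.

```bash
python3 -c "
from bench import r
print(r.hand_in())"
```

```text
the job is handed in; nothing more can be done
None
```

The job is handed in at about 18 s: the tall jar was scrubbed with three full strokes to the bottom, the brush hangs back in the fork with its collar on both prongs, and the last picture shows the jar, beaker and cup where they were.

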